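Trim an overloaded spring scale to its green sector

TASK

The spring scale is overloaded. Take the jam jar with the yellow lid off its pan and stand it upright in the middle of the round cork trivet, then make up the weight with what you need from the leaning wooden caddy (two spice jars, one salt shaker), stood upright on the pan, until the needle comes to rest inside the green sector. The small jar with the red lid stays on the pan, anything you do not need stays in the caddy or stands upright on the worktop, and the mug, lemon, tin and water bottle are left where they are.

Things in the scene. Friction and masses are not known exactly. Their poses are not given: they have to be found in the camera images.
- scale: White mechanical kitchen scale, fixed to the worktop. Origin on the worktop under the centre of the pan; x points away from its dial (the round white dial slopes on its -x side, toward the robot; scale 0.165 m long on that side, 112 mm wide there), z up. The base under the pan is 170 x 190 mm and 52 mm high, the dial housing reaches 95 mm high. The pan is 190 mm (x) by 240 mm (y).
- scale_pan (a joint): How far the spring pan has sunk, m: 0 empty, 0.060 at its bottom stop. It sinks 7.0 mm for each 100 g on it and settles within about 1 s. The green sector of the dial is from 0.031 to 0.041 (middle 0.036). At the start the scale is overloaded: beyond the green sector, sometimes on the stop.
- needle (a joint): Angle of the red dial needle, rad, clockwise seen from the front: 87.27 times the pan's sinking in m; 0 empty (pointing to the lower left), green sector from 2.705 to 3.578 (right of the top).
- pan_center (a point): Centre of the flat upper surface of the steel pan, moving with it (125 mm above the worktop when empty); axes as the scale's, x and y along the pan's 190 and 240 mm sides. The rim is 5 mm wide and stands 9 mm above this surface.
- small_jar: Small glass jar with a red lid, 70 mm across, 50 mm high, standing on one side of the pan (+y or -y); origin at the centre of its underside, z up. Its weight varies between about 130 and 420 g. It stays on the pan.
- jam_jar: Jam jar with a yellow lid, 66 mm across, 100 mm high, 500 g, standing on the other side of the pan, centre about 100 to 140 mm from the small jar; origin at the centre of its underside, z up.
- trivet: Round cork trivet, 110 mm across, 8 mm thick, fixed to the worktop; origin at the centre of its underside. The jam jar goes on it. Beyond x = 0.66 m a wall cabinet with handles hangs over the worktop, from 0.35 m up.
- caddy: Wooden caddy fixed to the worktop, 250 mm along y, 120 mm deep, with three pockets along its y axis, 80 mm apart. The pockets lean 0.55 rad from vertical, mouths toward its -x side (to the robot). Each is 50 mm by 54 mm inside and 38 mm deep; one piece stands loosely in each (leaning 0.55 to 0.65 rad), which in which varies. Origin at the centre of its underside, x away from the robot.
- salt_shaker: Salt shaker, grey and transparent with a grey top, 44 mm across, narrowing to 34 mm above 74 mm, 90 mm high, about 100 g (within 4 percent). Origin at the centre of its underside, z along its axis to its top.
- spice_blue: Spice jar with a blue label and dark cap, 41 mm across, 105 mm high, about 200 g (within 4 percent). Origin at the centre of its underside, z along its axis to its cap.
- spice_brown: Spice jar with a pale label with brown and a dark cap, 41 mm across, 105 mm high, about 200 g (within 4 percent). Origin at the centre of its underside, z along its axis to its cap.
- mug: Bystander: white mug with dark dots, 82 mm across, 117 mm over the handle, 91 mm high; origin at its underside. Stands beyond the trivet.
- lemon: Bystander: yellow lemon, 78 x 55 x 56 mm, lying on the robot's side of the trivet; origin at its underside.
- tin: Bystander: low food tin, 75 mm across, 58 mm high; origin at its underside; at the back left.
- water_bottle: Bystander: clear plastic bottle, 65 mm across, 215 mm high; origin at its underside; at the back right.
There are look-alikes about, which are no part of the job. What is shaped like the small_jar but purple is not meant.

How it is judged:
On the way, in this order (a step that is already met when the one before it is completed fails the run):
1. the jam jar stands upright on the trivet, off the pan (horizontal distance between jam_jar and trivet below 0.035 m and height (world z) of jam_jar below 0.02 m and angle between jam_jar's own z axis and vertical below 0.15 rad), for 0.2 s.
2. after that, with at least one caddy piece standing on the pan, the needle rests in the green sector (value of joint scale_pan between 0.031 and 0.041 m and velocity of joint scale_pan between -0.01 and 0.01 m/s and ((x of salt_shaker in the frame of pan_center between -0.095 and 0.095 m and y of salt_shaker in the frame of pan_center between -0.12 and 0.12 m and z of salt_shaker in the frame of pan_center between -0.006 and 0.012 m and angle between salt_shaker's own z axis and vertical below 0.15 rad) or (x of spice_blue in the frame of pan_center between -0.095 and 0.095 m and y of spice_blue in the frame of pan_center between -0.12 and 0.12 m and z of spice_blue in the frame of pan_center between -0.006 and 0.012 m and angle between spice_blue's own z axis and vertical below 0.15 rad) or (x of spice_brown in the frame of pan_center between -0.095 and 0.095 m and y of spice_brown in the frame of pan_center between -0.12 and 0.12 m and z of spice_brown in the frame of pan_center between -0.006 and 0.012 m and angle between spice_brown's own z axis and vertical below 0.15 rad))), for 0.2 s.
At the end, for the whole second after the job is handed in: Pan at rest, sunk 0.031 to 0.041 m; red-lidded jar and one or more caddy pieces upright on it; other caddy pieces in a pocket or upright (0.15 rad) on the worktop; jam jar upright on the trivet, within 35 mm of its centre; all still (all of step 1 and all of step 2 and x of small_jar in the frame of pan_center between -0.095 and 0.095 m and y of small_jar in the frame of pan_center between -0.12 and 0.12 m and z of small_jar in the frame of pan_center between -0.006 and 0.012 m and angle between small_jar's own z axis and vertical below 0.15 rad and ((x of salt_shaker in the frame of pan_center between -0.095 and 0.095 m and y of salt_shaker in the frame of pan_center between -0.12 and 0.12 m and z of salt_shaker in the frame of pan_center between -0.006 and 0.012 m and angle between salt_shaker's own z axis and vertical below 0.15 rad) or (x of salt_shaker in the frame of caddy between -0.02 and 0.06 m and y of salt_shaker in the frame of caddy between -0.12 and 0.12 m and z of salt_shaker in the frame of caddy between 0.015 and 0.06 m and angle between salt_shaker's own z axis and vertical between 0.35 and 0.75 rad) or (height (world z) of salt_shaker below 0.012 m and angle between salt_shaker's own z axis and vertical below 0.15 rad)) and ((x of spice_blue in the frame of pan_center between -0.095 and 0.095 m and y of spice_blue in the frame of pan_center between -0.12 and 0.12 m and z of spice_blue in the frame of pan_center between -0.006 and 0.012 m and angle between spice_blue's own z axis and vertical below 0.15 rad) or (x of spice_blue in the frame of caddy between -0.02 and 0.06 m and y of spice_blue in the frame of caddy between -0.12 and 0.12 m and z of spice_blue in the frame of caddy between 0.015 and 0.06 m and angle between spice_blue's own z axis and vertical between 0.35 and 0.75 rad) or (height (world z) of spice_blue below 0.012 m and angle between spice_blue's own z axis and vertical below 0.15 rad)) and ((x of spice_brown in the frame of pan_center between -0.095 and 0.095 m and y of spice_brown in the frame of pan_center between -0.12 and 0.12 m and z of spice_brown in the frame of pan_center between -0.006 and 0.012 m and angle between spice_brown's own z axis and vertical below 0.15 rad) or (x of spice_brown in the frame of caddy between -0.02 and 0.06 m and y of spice_brown in the frame of caddy between -0.12 and 0.12 m and z of spice_brown in the frame of caddy between 0.015 and 0.06 m and angle between spice_brown's own z axis and vertical between 0.35 and 0.75 rad) or (height (world z) of spice_brown below 0.012 m and angle between spice_brown's own z axis and vertical below 0.15 rad)) and linear speed of each of salt_shaker, spice_blue, spice_brown, jam_jar, small_jar below 0.03 m/s); the robot touches nothing.
It fails at once if the mug is moved by more than 30 mm (distance of mug from where it was at the start of the episode above 0.03 m).
It fails at once if the lemon is moved by more than 30 mm (distance of lemon from where it was at the start of the episode above 0.03 m).
It fails at once if the tin is moved by more than 30 mm (distance of tin from where it was at the start of the episode above 0.03 m).
It fails at once if the water bottle is moved by more than 30 mm (distance of water_bottle from where it was at the start of the episode above 0.03 m).
It fails at once if the small red-lidded jar leaves the pan or tips (z of small_jar in the frame of pan_center above 0.03 m or z of small_jar in the frame of pan_center below -0.03 m or angle between small_jar's own z axis and vertical above 0.5 rad).
It also fails if it takes over 72 s, if anything falls off the work surface, if the arm or the gripper's body presses on something with over 40 N, if the wrist force passes 120 N, or if a joint passes its speed limit or range.

ROBOT

A 6-joint arm with a two-finger parallel gripper is mounted at the origin on a cart in front of the work surface, level with it; the furniture and walls round the work are solid. World frame = base frame: x ahead of the robot, y to its left, z up, the work surface at z = 0. Lengths are in m, angles in rad, forces in N, time in s.
With the tool pointing down it reaches from about 0.325 to 0.775 m from the base axis. Payload 5.5 kg.
Tool frame: the origin (TCP) lies between the finger pads; the fingertips stand 8 mm ahead of it and the grasp point (between the pads) lies 11 mm behind it (tcp_to_tips is the distance from the TCP to the fingertips, in m); z points along the fingers, y is the line along which they close (so a half turn about z gives the same grasp; the last joint's range is limited). The gripper opens to 88 mm and grips with 3 to 60 N. Pads are 20 mm wide; open, the fingers measure 115 mm over their backs; the gripper's body (75 mm by 178 mm) begins 61 mm behind the grasp point.
Start: joints at [1.067, 0.091, 1.231, -0, 1.82, -0.057], TCP at [0.259, 0.541, 0.231] pointing down, gripper open.
Joint ranges: [-2.87, 2.87], [-0.86, 2.18], [0.17, 2.46], [-1.51, 4.65], [0.06, 2.69], [-2.65, 2.65]. Speed limits (rad/s): [2.57, 2.57, 3.01, 3.14, 3.14, 3.14].

INTERFACE

Orientations are given as a unit quaternion [w, x, y, z].
In Python, from bench import * gives the robot as it stands. Calls block until the motion is done:
- move_to(position, orientation): joint-space move of the TCP to a pose.
- move_l(position, speed=0.15, orientation=None): straight line of the TCP; orientation=None keeps the orientation; speed is the mean speed in m/s.
- movej(angles): joint-space move.
- gripper_open() and close(): open the fingers fully, or close them until they stop; the grip force is fixed at half the most.
- hold(seconds).
- inverse_kinematics(position, orientation): joint angles nearest the present ones, or None.
- state(): the state.
- get_image(name): name is "scene" or "top"; returns a dict with "frame" (420x560x3 uint8, blue, green, red), "depth" (420x560 float32, m along the optical axis (not along the pixel's ray), 0 where there is no reading), "camera_matrix" (3x3 intrinsics, pixels), "view" (4x4, takes a point from world to camera coordinates). Camera axes: x right, y up, looking along -z (the intrinsics and any distortion apply to the point x, -y, -z); pixel columns grow to the right and rows downward; lengths in m; the calibration is good to about 2 mm. A picture is of the moment at which its call begins.
A pose or a line that the arm cannot do raises IKError and nothing moves.
- job_done(): hands the job in; it is judged then, once.
The state is a dict: "time": time; "joint_pos": joint angles; "dq": joint speeds; "joint_torque": joint torques, N m; "ee_pos": TCP position; "ee_rot": TCP orientation; "ft_force": force on the tool from outside, world axes, zero at the start; "moment": the same for the moment, N m; "finger_gap": finger opening in m; "finger_force": force on a finger pad.
Only numpy, scipy, OpenCV 4.12 (cv2) and the standard library are available. Lean on these libraries where they do the work, as an engineer would, in place of code of your own. Each camera call takes 0.05 s, during which the arm holds its last target. There are 200 camera calls.

## Working session

There is one attempt and no reset: what is moved stays moved. The work goes in short steps, each a Python script; the robot and the scene stay as the last script left them, time stands still between calls to the robot, and variables do not carry over. Pictures are saved under pics/ and viewed, at most 10 in all, crops included, and the job is handed in when it is done.

```bash
mkdir -p pics; ls
cat > h.py <<'E'
from bench import *
import numpy as np, cv2
from scipy.spatial.transform import Rotation as R
def grab(n):
    im=get_image(n); K=np.array(im["camera_matrix"]); V=np.array(im["view"]); d=np.array(im["depth"])
    v,u=np.mgrid[0:d.shape[0],0:d.shape[1]]
    c=np.stack([(u-K[0,2])/K[0,0]*d,-(v-K[1,2])/K[1,1]*d,-d,np.ones_like(d)],-1)
    P=(c@np.linalg.inv(V).T)[...,:3]; P[d<=0]=np.nan
    return np.array(im["frame"]),P,K,V
def quat(Rm):
    x,y,z,w=R.from_matrix(Rm).as_quat(); return [w,x,y,z]
def tool(z,y):
    z=np.array(z,float);z/=np.linalg.norm(z);y=np.array(y,float);y-=z*(y@z);y/=np.linalg.norm(y)
    return quat(np.stack([np.cross(y,z),y,z],1))
E
python3 - <<'E'
from h import *
print(state())
for n in("scene","top"):
    f,P,K,V=grab(n); cv2.imwrite(f"pics/{n}0.png",f); np.savez(f"{n}0.npz",f=f,P=P)
    print(n,K,V, np.linalg.inv(V)[:3,3])
E
```

```text
pics
{'time': 0.0, 'joint_pos': array([ 1.06729306e+00,  9.18581366e-02,  1.23186911e+00,  1.20576384e-05,
        1.81977746e+00, -5.67068567e-02]), 'dq': array([-2.10567756e-04, -7.23942161e-06,  1.44632417e-04, -1.81749860e-03,
        6.96628575e-04,  6.54037737e-04]), 'joint_torque': array([ 1.92809814e-03, -4.46447861e+01, -4.06449795e+01,  7.01116514e-02,
        2.89798173e-02, -1.44037849e-04]), 'ee_pos': array([0.25911781, 0.54086276, 0.22951676]), 'ee_rot': array([-2.69916211e-04,  2.21543114e-01,  9.75150109e-01, -9.17150302e-04]), 'ft_force': array([-0.18059644, -0.00634071,  0.11225902]), 'moment': array([ 0.01489132, -0.03569068,  0.02566167]), 'finger_force': 0.0, 'finger_gap': 0.08761002062565516}
scene [[448.35760381   0.         278.04997949]
 [  0.         448.35760381 205.55215079]
 [  0.           0.           1.        ]] [[ 0.88763455 -0.46020173 -0.01786843 -0.54725811]
 [ 0.34610556  0.6409655   0.68510888 -0.184384  ]
 [-0.30383525 -0.61431067  0.7282215  -1.2816532 ]
 [ 0.          0.          0.          1.        ]] [ 0.16017012 -0.92099858  1.04987189]
top [[470.29322977   0.         276.95299543]
 [  0.         470.29322977 205.66672017]
 [  0.           0.           1.        ]] [[-0.01028808 -0.9998356   0.01493098 -0.09885311]
 [ 0.98038576 -0.00714668  0.19695858 -0.56427248]
 [-0.19681949  0.01666444  0.98029811 -1.51208377]
 [ 0.          0.          0.          1.        ]] [ 0.25458014 -0.0776715   1.59490714]
```

View pics/scene0.png

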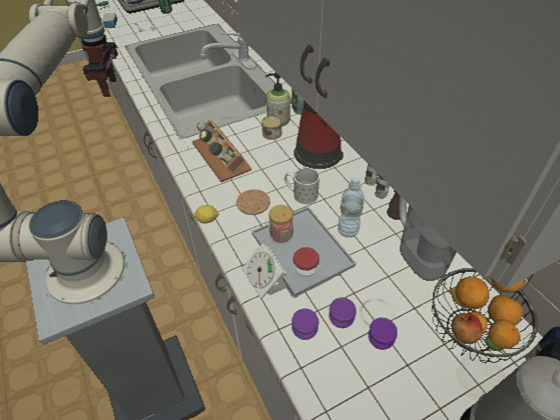

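View pics/top0.png

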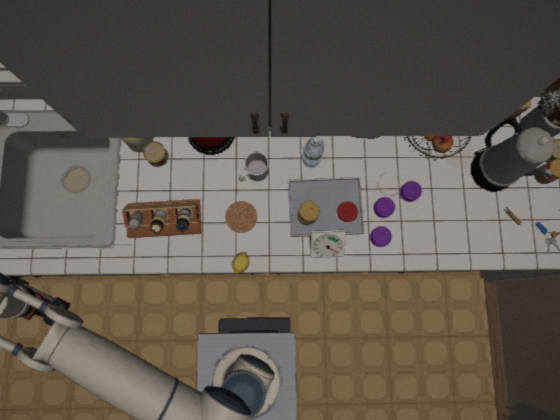

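The scene view shows the jam jar at (281,222), red jar at (306,262), trivet at (253,202) and caddy at (220,150). In the top view the jam lid is at (309,212), the red lid at (347,211), the trivet at (241,217), the caddy pieces at x=135/158/184, and the needle at (335,249).

Run:
```python
from h import *
t=np.load("top0.npz"); s=np.load("scene0.npz")
def med(n,D,u0,u1,v0,v1,z0,z1,hs=None):
    P=D["P"][v0:v1,u0:u1].reshape(-1,3); hsv=cv2.cvtColor(D["f"],cv2.COLOR_BGR2HSV)[v0:v1,u0:u1].reshape(-1,3)
    m=(P[:,2]>z0)&(P[:,2]<z1)
    if hs: m&=(hsv[:,0]>=hs[0])&(hsv[:,0]<=hs[1])&(hsv[:,1]>80)
    p=P[m].astype(np.float32)
    print(n,len(p),np.median(p,0).round(4),p.min(0).round(3),p.max(0).round(3)); 
    if len(p)>5: print("   rect",cv2.minAreaRect(p[:,:2]),cv2.minEnclosingCircle(p[:,:2]))
med("jamlid",t,295,325,195,228,.14,.22); med("jamlid_s",s,260,300,198,245,.14,.22)
med("redlid",t,332,362,196,226,.10,.16); med("redlid_s",s,285,325,240,280,.10,.16)
med("trivet",t,222,260,198,236,-.02,.03,(5,22)); med("trivet_s",s,232,274,185,218,-.02,.03,(5,22))
med("pan",t,285,366,175,240,.055,.1); med("pan_s",s,250,356,205,295,.055,.1)
med("mug",t,236,272,148,188,.03,.12); med("lemon",t,230,252,250,275,.01,.08); med("bottle",t,300,328,132,170,.03,.25);med("tin",t,140,168,140,168,.03,.09)
med("caddy",t,118,206,196,242,.01,.2); 
c=t["f"][190:245,115:210]; a=cv2.resize(c,None,fx=6,fy=6,interpolation=3)
b=cv2.resize(s["f"][112:185,185:260],None,fx=3.6,fy=3.6,interpolation=3)
d=cv2.resize(t["f"][230:258,305:350],None,fx=6,fy=6,interpolation=3)
o=np.zeros((600,570,3),np.uint8); o[:330]=a; o[330:330+b.shape[0],:b.shape[1]]=b; o[330:330+d.shape[0],290:290+d.shape[1]]=d
cv2.imwrite("pics/c.png",o)
# caddy depth map
P=t["P"]
for v in range(198,242,3): print(v,[int(1000*z) if z==z else -1 for z in P[v,122:206:4,2]])
```

```text
jamlid 356 [ 0.5242 -0.198   0.1678] [ 0.494 -0.229  0.141] [ 0.556 -0.168  0.177]Traceback (most recent call last):
  File "<stdin>", line 10, in <module>
  File "<stdin>", line 9, in med
cv2.error: OpenCV(4.12.0) /io/opencv/modules/imgproc/src/convhull.cpp:143: error: (-215:Assertion failed) total >= 0 && (depth == CV_32F || depth == CV_32S) in function 'convexHull'
```

```bash
cat > m.py <<'E'
from h import *
t=np.load("top0.npz"); s=np.load("scene0.npz")
def med(n,D,u0,u1,v0,v1,z0,z1,hs=None):
    P=D["P"][v0:v1,u0:u1].reshape(-1,3); hsv=cv2.cvtColor(D["f"],cv2.COLOR_BGR2HSV)[v0:v1,u0:u1].reshape(-1,3)
    m=(P[:,2]>z0)&(P[:,2]<z1)
    if hs: m&=(hsv[:,0]>=hs[0])&(hsv[:,0]<=hs[1])&(hsv[:,1]>80)
    p=np.ascontiguousarray(P[m].astype(np.float32))
    print(n,len(p),np.median(p,0).round(4),p.min(0).round(3),p.max(0).round(3)); 
    if len(p)>5:
        r=cv2.minAreaRect(np.ascontiguousarray(p[:,:2]*1000)); print("   rect",np.round(r[0]),np.round(r[1]),round(r[2],1))
med("jamlid",t,295,325,195,228,.155,.22); med("jamlid_s",s,260,300,198,245,.155,.22)
med("redlid",t,332,362,196,226,.10,.16); med("redlid_s",s,285,325,240,280,.10,.16)
med("trivet",t,222,260,198,236,-.02,.03,(5,22)); med("trivet_s",s,232,274,185,218,-.02,.03,(5,22))
med("pan",t,285,366,175,240,.055,.1); med("pan_s",s,250,356,205,295,.055,.1)
med("mug",t,236,272,148,188,.03,.12); med("lemon",t,230,252,250,275,.01,.08); med("bottle",t,300,328,132,170,.03,.25);med("tin",t,140,168,140,168,.03,.09)
med("caddy",t,118,206,196,242,.01,.2); 
c=t["f"][190:245,115:210]; a=cv2.resize(c,None,fx=6,fy=6,interpolation=3)
b=cv2.resize(s["f"][112:185,185:260],None,fx=3.6,fy=3.6,interpolation=3)
d=cv2.resize(t["f"][230:258,305:350],None,fx=6,fy=6,interpolation=3)
o=np.zeros((600,570,3),np.uint8); o[:330]=a; o[330:330+b.shape[0],:b.shape[1]]=b; o[330:330+d.shape[0],290:290+d.shape[1]]=d
cv2.imwrite("pics/c.png",o)
P=t["P"]
print("y",P[215,122:206:4,1].round(3))
for v in range(198,242,3): print(v,P[v,162,0].round(3),[int(1000*z) if z==z else -1 for z in P[v,122:206:4,2]])
E
python3 m.py
```

```text
jamlid 332 [ 0.5256 -0.1991  0.1681] [ 0.495 -0.229  0.157] [ 0.556 -0.17   0.177]
   rect [ 525. -199.] [60. 61.] 88.7
jamlid_s 393 [ 0.5205 -0.2084  0.1668] [ 0.49  -0.238  0.155] [ 0.555 -0.173  0.172]
   rect [ 522. -205.] [63. 63.] 16.7
redlid 350 [ 0.5317 -0.3252  0.1185] [ 0.499 -0.36   0.1  ] [ 0.566 -0.293  0.129]
   rect [ 533. -326.] [66. 65.] 43.8
redlid_s 508 [ 0.5267 -0.3353  0.1182] [ 0.495 -0.366  0.1  ] [ 0.562 -0.297  0.124]
   rect [ 530. -331.] [69. 65.] 61.5
trivet 732 [0.5371 0.0188 0.008 ] [ 0.485 -0.033 -0.002] [0.589 0.071 0.019]
   rect [536.  19.] [104. 102.] 85.6
trivet_s 625 [0.532  0.0125 0.007 ] [ 0.48  -0.038 -0.001] [0.585 0.068 0.014]
   rect [532.  15.] [105. 104.] 88.2
pan 3537 [ 0.5679 -0.2643  0.0703] [ 0.446 -0.384  0.057] [ 0.656 -0.14   0.1  ]
   rect [ 550. -263.] [209. 241.] 1.9
pan_s 4826 [ 0.5431 -0.2761  0.0693] [ 0.414 -0.391  0.055] [ 0.739 -0.143  0.1  ]
   rect [ 576. -267.] [326. 244.] 1.0
mug 350 [ 0.6877 -0.0248  0.0753] [ 0.652 -0.072  0.03 ] [0.742 0.026 0.1  ]
   rect [689. -29.] [ 79. 108.] 66.6
lemon 287 [0.3775 0.0188 0.0469]
[... 1235 characters left out ...]
07, 96, 27, 63, 62, 119, 121, 114, 40, 64, 16, -5]
222 0.504 [0, 65, 110, 117, 103, 35, 54, 62, 134, 130, 101, 46, 60, 52, 130, 130, 129, 55, 51, 12, 0]
225 0.491 [2, 59, 112, 108, 99, 54, 54, 120, 130, 126, 119, 10, 13, 17, 124, 124, 122, 15, 10, 11, 0]
228 0.483 [-4, 3, 11, 93, 16, 14, 15, 117, 119, 120, 110, 16, 9, 19, 116, 119, 115, 18, 15, 11, -1]
231 0.487 [5, -2, 10, 16, 15, 20, 8, 14, 115, 118, 17, 11, 12, 11, 20, 109, 18, 10, 16, 19, 2]
234 0.477 [8, 0, 11, 22, 10, 10, 18, 11, 17, 14, 15, 12, 9, 9, 15, 10, 3, 4, -1, -1, 2]
237 0.47 [12, 0, 13, 15, 6, 1, -2, 0, 0, 5, -4, 0, 6, 4, 0, 2, -1, -6, 0, 6, 2]
240 0.46 [2, -2, 1, 0, 2, 3, -3, -1, 1, -4, -10, 0, 2, 5, 0, -3, -3, 5, -3, -1, 3]
```

View pics/c.png

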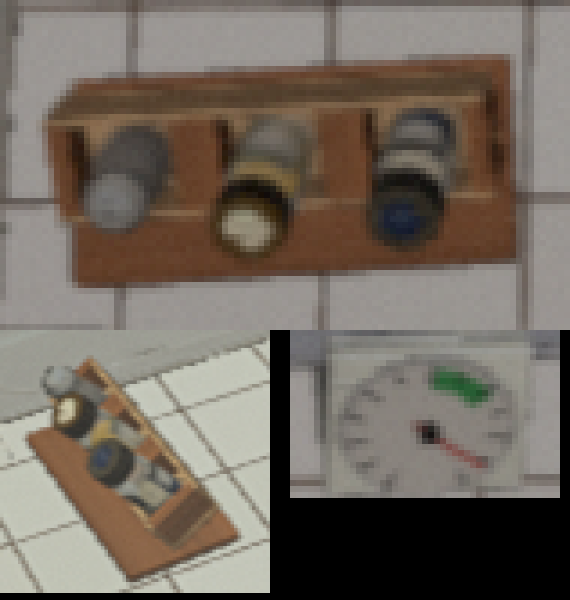

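The crop shows the salt shaker in the left pocket, the brown jar in the middle and the blue jar on the right. The needle points lower right, so the pan has sunk about 0.055 m. That puts the red jar at roughly 280 g, and one 200 g spice jar should be enough. Now I'll move the jam jar.

```bash
cat > fit.py <<'E'
from h import *
from scipy.optimize import least_squares
def fit(y0,Ps,r=.0205,L=.105,lo=.075):
    pts=np.concatenate([P.reshape(-1,3) for P in Ps]); pts=pts[~np.isnan(pts).any(1)]
    # region around nominal axis, above the pocket mouth
    m=(abs(pts[:,1]-y0)<.034)&(pts[:,0]>.44)&(pts[:,0]<.57)&(pts[:,2]>.15-0.16*(pts[:,0]-.44)/.1*0-.065)
    pts=pts[m]
    def sdf(q,p):
        a=np.array([-np.sin(q[3]),np.sin(q[4]),np.cos(q[3])]);a/=np.linalg.norm(a)
        d=p-q[:3]; h=d@a; rad=np.linalg.norm(d-np.outer(h,a),axis=1)-r
        e=abs(h-L/2)-L/2
        return np.where((rad>0)&(e>0),np.hypot(rad,e),np.maximum(rad,e))
    q=np.array([.545,y0,.035,.6,0])
    for tol in(.03,.012,.008):
        for _ in range(2):
            p=pts[abs(sdf(q,pts))<tol]
            q=least_squares(lambda q:np.r_[sdf(q,p)/.004,(q[3]-.6)/.05*3,q[4]/.03*3],q,loss="soft_l1").x
    return q,len(p),np.sqrt(np.mean(sdf(q,p)**2))
E
python3 - <<'E'
from fit import *
for n in("top","scene"): print(n,[ (fit(y,[np.load(n+"0.npz")["P"]])) for y in(.208,.288)])
dn=tool([0,0,-1],[0,1,0]); q0=state()["joint_pos"]
for p in([.524,-.202,.26],[.524,-.202,.114],[.535,.017,.26],[.535,.017,.05]): print(np.round(inverse_kinematics(p,dn),2))
for th in(.6,):
  for sg in(1,-1):
    Q=tool([np.sin(th),0,-np.cos(th)],[sg*np.cos(th),0,sg*np.sin(th)])
    for p in([.5,.208,.09],[.43,.208,.2]): print(sg,inverse_kinematics(p,Q))
    print(inverse_kinematics([.53,-.2,.2],tool([0,0,-1],[sg,0,0])))
E
```

```text
top [(array([0.54873334, 0.20141196, 0.03644348, 0.62171265, 0.00101527]), 217, np.float64(0.0018897397024542977)), (array([ 0.54519733,  0.28343411,  0.03680832,  0.6312645 , -0.00201697]), 227, np.float64(0.0021860761891987182))]
scene [(array([5.45072448e-01, 1.98002056e-01, 3.42389088e-02, 6.07081657e-01,
       3.51374758e-04]), 206, np.float64(0.0020535604844106057)), (array([ 0.5408827 ,  0.27953634,  0.03422345,  0.60890301, -0.00342276]), 190, np.float64(0.0020642651291804047))]
[-0.43 -0.    1.28 -0.    1.87 -2.  ]
[-0.43 -0.    1.53 -0.    1.61 -2.  ]
[-0.03 -0.08  1.35 -0.    1.87 -1.6 ]
[-0.03 -0.04  1.69 -0.    1.5  -1.6 ]
1 [ 0.50332298 -0.525854    2.11608761 -0.32229527  1.03495346  0.59542263]
1 [ 0.6118068  -0.7391916   2.05135037 -0.34023391  1.33279765  0.60814939]
[-4.20892610e-01 -3.40059617e-03  1.38203601e+00 -4.44089210e-16
  1.76295724e+00 -4.20892610e-01]
-1 [ 0.50332298 -0.525854    2.11608761 -0.32229527  1.03495346 -2.54617002]
-1 [ 0.6118068  -0.7391916   2.05135037 -0.34023391  1.33279765 -2.53344326]
None
```

Run:
```python
from h import *
dn=tool([0,0,-1],[0,1,0])
move_to([.524,-.202,.26],dn)
move_l([.524,-.202,.114],.12); close()
s=state(); print(s["time"],s["finger_gap"],s["finger_force"])
move_l([.524,-.202,.26],.12); s=state(); print(s["finger_gap"],s["ft_force"])
move_l([.535,.017,.26],.2)
f,P,K,V=grab("top"); cv2.imwrite("pics/hold.png",f[130:280,180:400])
move_l([.535,.017,.075],.12); print(state()["ft_force"])
for i in range(14):
    z=.062-.0015*i; move_l([.535,.017,z],.03); F=state()["ft_force"][2]; print(round(z,4),F.round(2))
    if F>-2.5: break
gripper_open()
move_l([.535,.017,.26],.2); print(state()["time"])
f,P,K,V=grab("top"); cv2.imwrite("pics/a1.png",cv2.resize(f[130:280,190:400],None,fx=3.5,fy=3.5,interpolation=3)); np.savez("top1.npz",f=f,P=P)
f,P,K,V=grab("scene"); np.savez("scene1.npz",f=f,P=P)
p=P[240:290,280:330].reshape(-1,3); print("redlid z",np.nanmedian(p[(p[:,2]>.125)&(p[:,2]<.2)],0))
```

```text
4.7583 0.06415239749285666 29.978368667070754
0.06407527103033446 [-0.14772408 -0.14182998 -4.90952821]
[-0.25377337  0.65344843 -4.06679019]
0.062 -4.18
0.0605 -5.65
0.059 -5.19
0.0575 -4.64
0.056 -5.0
0.0545 -4.42
0.053 -1.87
12.9667
redlid z [ 0.52385084 -0.33916831  0.15274929]
```

View pics/a1.png

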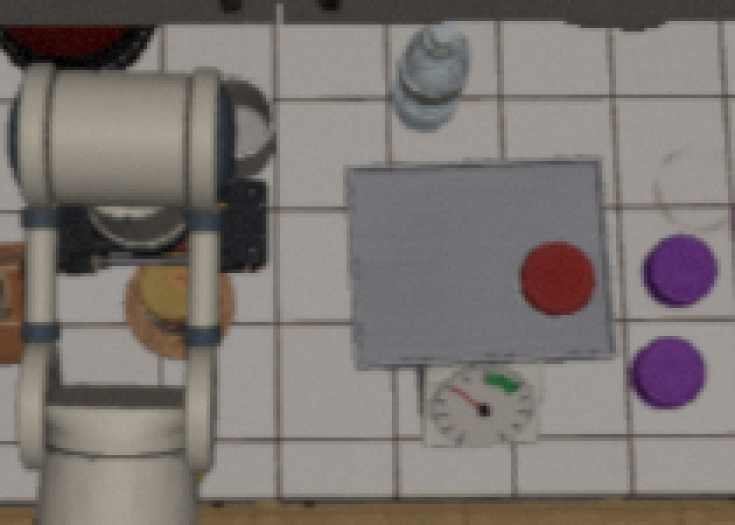

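The jam jar stands on the trivet and the needle at (450,385) reads about 100° of travel. The pan has therefore sunk about 0.020 m (red jar about 286 g), and adding the blue jar should bring it to about 0.034 m.

Run:
```python
from h import *
b=np.array([.547,.1997,.0355]); th=.614; a=np.array([-np.sin(th),0,np.cos(th)])
Q=tool(-a,[np.cos(th),0,np.sin(th)]); up=tool([0,0,-1],[1,0,0])
pt=lambda s:(b+a*s).tolist()
ds=next(d for d in(.12,.11,.1,.09) if inverse_kinematics(pt(.067+d),Q) is not None); print(ds)
move_to(pt(.067+ds),Q)
move_l(pt(.067),.1); s=state(); print(s["ft_force"]); close()
s=state(); print(s["time"],s["finger_gap"],s["finger_force"],s["ft_force"])
move_l(pt(.067+ds),.1); s=state(); print(s["finger_gap"],s["ft_force"])
move_to([.43,.13,.3],up)
move_to([.535,-.205,.3],up); s=state(); print(s["time"],s["finger_gap"],s["ft_force"])
f,P,K,V=grab("scene"); cv2.imwrite("pics/h2.png",cv2.resize(f[100:300,160:380],None,fx=2.7,fy=2.7,interpolation=3)); np.savez("scene2.npz",f=f,P=P)
```

```text
0.12
[ 0.21828364 -0.20335208  0.115405  ]
17.1 0.04080719610535489 29.619813412427902 [2.13498241 0.41052642 1.42417192]
0.040381860775887755 [-0.80155025  0.05544009 -1.81636668]
20.4583 0.0406559548990338 [ 0.29575496  0.49860601 -2.1768273 ]
```

View pics/h2.png

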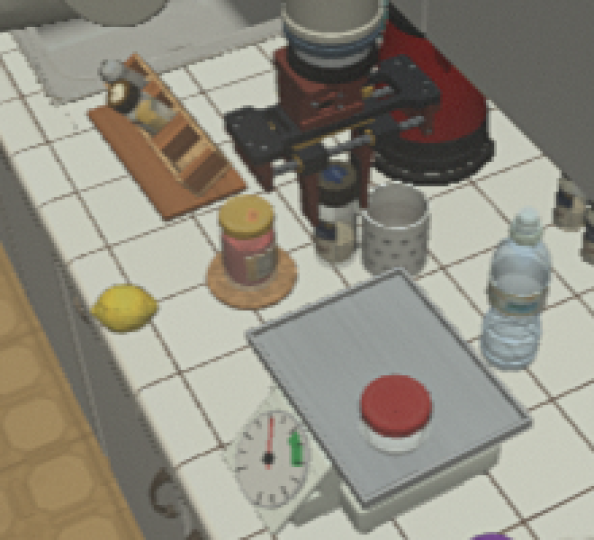

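The picture shows the blue jar held upright over the far part of the pan, the jam jar at the centre of the trivet, and the other two pieces still in the caddy.

Run:
```python
from h import *
move_l([.535,-.205,.185],.12); print(state()["ft_force"])
move_l([.535,-.205,.158],.04); hold(.5); print(state()["ft_force"])
gripper_open(); hold(.3); move_l([.535,-.205,.3],.1); move_to([.43,.1,.32],tool([0,0,-1],[1,0,0])); hold(1)
print(state()["time"])
f,P,K,V=grab("scene"); cv2.imwrite("pics/e.png",cv2.resize(f[100:300,160:380],None,fx=2.7,fy=2.7,interpolation=3))
p=P[235:285,280:330].reshape(-1,3); p=p[(p[:,2]>.11)&(p[:,2]<.19)]; print("redlid z",np.nanmedian(p,0))
f,P,K,V=grab("top"); cv2.imwrite("pics/e2.png",cv2.resize(f[130:280,190:400],None,fx=3.5,fy=3.5,interpolation=3))
```

```text
[-0.05470802 -0.08193708 -1.3014575 ]
[0.08879685 0.17440505 0.26686146]
27.9
redlid z [ 0.52476138 -0.33835626  0.13847655]
```

View pics/e.png

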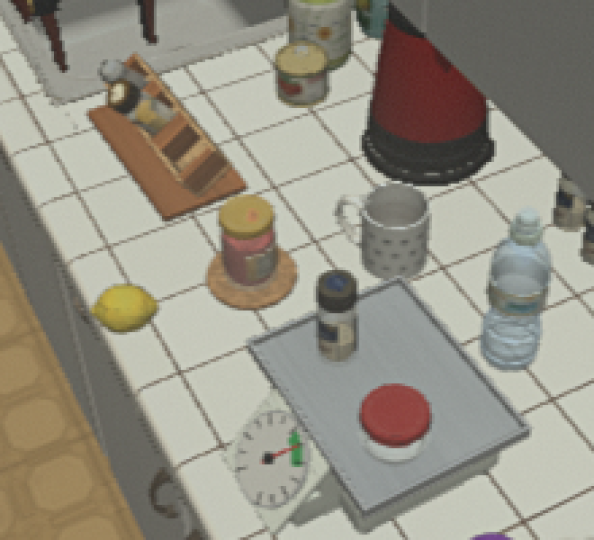

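View pics/e2.png

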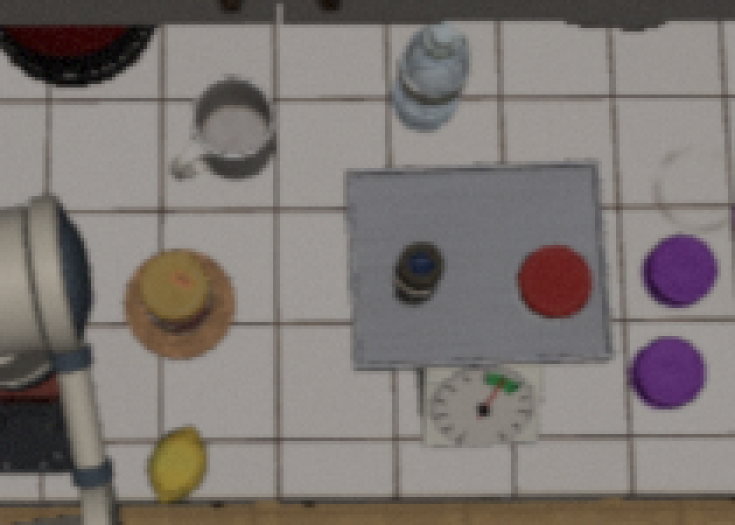

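Both views show the needle inside the green sector, pointing to about (500,383) from above. The blue jar and the red jar stand upright on the pan, the jam jar stands on the trivet, and the robot is clear of everything.

```bash
python3 -c "
from bench import *
print(job_done())"
```

```text
the job is handed in; nothing more can be done
None
```

I handed the job in at about 28 s of the 72 s allowed, and no verdict came back: the jam jar stands on the trivet, the blue spice jar and the red-lidded jar stand upright on the pan with the needle in the green sector, and the salt shaker and brown spice jar are still in the caddy.

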